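# Put the loaded sharpening tray away in its bench rack and lock it

## Task

Put the loaded tray away in the bench rack: slide the rack's wooden keeper clear of the opening, carry the tray over level, set it down on the ledge in front of the opening with its tab pointing out, and let go of it. Then take hold of it again, slide it fully home, and slide the keeper back across to its closed stop so that the tray is locked in. Everything in the tray must stay in it, and the bottle, can and plane standing about must be left alone.

Things in the scene. Friction and masses are not known exactly. Their poses are not given: they have to be found in the camera images.
- rack: Low wooden rack fixed to the bench, with one roofed bay; place and yaw vary. Origin on the bench under the middle of the bay's mouth; x points into the bay (the way the tray slides in), y across, z up. Floor board 18 mm thick, 202 wide (y), from x=-170 to the back stop's face at x=192 mm: the 170 mm before the mouth are an open ledge without walls. Roof over x=0..204, y=-101..161, top at z=96 mm.
- bay_mouth (a point): Middle of the bay's mouth, on the floor board's top, 18 mm above the bench (rack x=0, y=0). The bay is 158 mm wide inside (rack y=-79..79), flared to about 172 at the mouth over its first 25 mm, and 66 mm high (z=18..84). A flat offcut is fixed on the roof at rack x=92..192, y=-90..70, top at z=104 mm.
- keeper (a joint): Travel (m) of the dark wooden keeper, which slides on the roof's front edge along rack +y. 0: closed stop, its tongue hangs before the opening at rack y=43..77, x=-16..-3, z=30..105 mm. 0.055: open stop, tongue at y=98..132, clear of the opening (clear from 0.040). Starts at 0 to 0.018, blocking. Friction about 2 N; stays where it is left.
- keeper_fin (a point): Point to pinch the keeper: in the upright fin on its top, 36 mm long (rack x), 14 mm thick (rack y), from z=105 to 143 mm. This point is at rack x=38, y=60 mm + joint value, z=130. It moves with the keeper.
- tray: Loose wooden tray, 190 long (x) x 150 wide (y), rim 36 mm high, walls and floor 6 mm, 0.6 to 0.9 kg loaded. Origin under its centre on its underside, z up. An upright spine 12 mm thick (y) runs along its length at y=0, top at z=60. A tab 14 mm thick (y) stands out of its -x end (x=-95..-150, z=8..52). Home: origin at about rack x=97, y=0, z=18, x along the rack's x, end wall flush with the mouth.
- tray_spine (a point): Point to pinch the spine, at the tray's x=0, y=0, 46 mm above its underside; about 60 mm free on both sides of the spine here, the tray's load stands near its ends.
- tray_tab (a point): Point to pinch the tab, at the tray's x=-130, y=0, 38 mm above its underside.
- stone: Grey sharpening stone in the tray, 42 x 46 x 24 mm high, loose; origin under its centre.
- tin: Round bare-metal tin in the tray, 44 mm diameter, 28 high, loose; origin under its centre.
- gauge: Small dark wood honing guide with a brass strip on top, in the tray, 44 x 30 x 36 mm high, loose; origin under its centre.
- glue: Bystander: upright pale bottle with a yellow cap, 64 mm diameter, 190 high; origin under its centre.
- can: Bystander: upright bare-metal can, 84 mm diameter, 100 high; origin under its centre.
- plane: Bystander: small wooden hand plane, 104 long (x) x 46 x 70 mm high; origin under its centre.
Things that resemble listed ones, but are neither listed nor needed, are in the scene too. Leave any blue or orange look-alike of the stone alone.

How it is judged:
By the outcome, as a careful person would: the job done as asked, in the order asked, and still so for the second after the job is handed in, with the robot touching nothing.
It also fails if it takes over 72 s, if anything falls off the work surface, if the arm or the gripper's body presses on something with over 40 N, if the wrist force passes 120 N, or if a joint passes its speed limit or range.

## Robot

A 7-joint arm with a two-finger parallel gripper is mounted at the origin on the work surface. World frame = base frame: x ahead of the robot, y to its left, z up, the work surface at z = 0. Lengths are in m, angles in rad, forces in N, time in s.
With the tool pointing down it reaches from about 0.4 to 0.85 m from the base axis. Payload 4.4 kg.
Tool frame: the origin (TCP) lies midway between the tips of the shut fingers; the grasp point (between the pads) lies 19 mm behind it; x points along the fingers, y is the direction in which the jaws open and shut, and the axes are right-handed (so a half turn about x gives the same grasp; the last joint's range is limited). The gripper opens to 94 mm and grips with 3 to 60 N. Pads are 16 mm wide; open, the fingers measure 119 mm over their backs; the gripper's body (75 mm by 177 mm) begins 78 mm behind the grasp point.
Start: joints at [1.158, 0.628, 0.038, 1.517, -0.027, 0.996, -0.02], TCP at [0.221, -0.611, 0.205] pointing down, gripper open.
Joint ranges: [-3.06, 3.06], [-0.37, 2.12], [-1.25, 1.32], [0.18, 2.47], [-1.1, 4.24], [0.23, 1.98], [-2.94, 2.94]. Speed limits (rad/s): [2.57, 2.57, 3.14, 3.14, 3.14, 3.14, 3.14].

## Interface

Orientations are given as a unit quaternion [x, y, z, w].
In Python, from workcell import observe, capture, sign_off gives the robot as it stands.
- The arm moves only by the tool step_arm, never from a script. Its argument "deltas" is a list of rows, each an object with "offset": the shift along the tool's x, y, z in cm, a list of three; "twist": the turn about the tool's x in degrees; "grip": the opening, from -1 (shut) to 1 (fully open). A call has 1 to 20 rows; each row is the pose to reach, as a shift and turn from the pose commanded when the call began, along the tool's axes at that moment; what a row does not reach only later rows make up. A row lasts 1/10 s, in which the tool goes at most 50 mm and 8.59 degrees, less where a joint would pass 70% of its speed; a pose out of reach is approached as far as the arm can. A call with a gripper value outside its range is refused whole. The fingers move at their own pace and stop on an object; "grip_force" is the grip in N (left out, the last holds). Time passes only in rows, so rows that repeat a pose let the fingers close. It gives the time, the measured TCP pose, the force and the opening at its end, in the units of the state.
- observe(): the state, without advancing time (a new reading comes with each control period).
- capture(name): name is "side" or "top" or "wrist"; returns a dict with "image" (400x640x3 uint8, red, green, blue), "fx", "fy", "cx", "cy" (pixels), "eye" and "orientation" of the camera in the world. Camera axes: x right, y down, z forward; pixel columns grow to the right and rows downward; lengths in m; the calibration is good to about 2 mm. A picture is of the moment at which its call begins. There is no depth.
- sign_off(): hands the job in, once; it reports no verdict.
The state is a dict: "time_s": time; "qpos": joint angles; "joint_vel": joint speeds; "tau": joint torques, N m; "tool_pos": TCP position; "orientation": TCP orientation; "contact_force": force on the tool from outside, world axes, zero at the start; "ft_torque": the same for the moment, N m; "width": finger opening in m.
Only numpy, scipy, OpenCV 4.12 (cv2) and the standard library are available. Lean on these libraries where they do the work, as an engineer would, in place of code of your own. Each camera call takes 0.05 s, during which the arm holds its last target.

## Working session

There is one attempt and no reset: what is moved stays moved. The work goes in short steps, Python scripts to look and compute and a tool call to move; the robot and the scene stay as the last step left them, time stands still between calls to the robot, and variables do not carry over. Pictures are saved under pics/ and viewed, and the job is handed in when it is done.

Besides the shell and the picture viewer there is one more tool, called after "Call:" as name([rows], argument=value, ...), one row to a line, values as JSON. step_arm: Moves the arm, as the interface text tells. Its arguments: {"type":"object","properties":{"deltas":{"type":"array","items":{"type":"object","properties":{"offset":{"type":"array","items":{"type":"number"}},"twist":{"type":"number"},"grip":{"type":"number"}}}},"grip_force":{"type":"number"}},"required":["deltas"]}

```bash
ls; mkdir -p pics; python3 - <<'E'
from workcell import observe,capture
import cv2,json
s=observe();print(s)
for n in("side","top","wrist"):
    c=capture(n);cv2.imwrite(f"pics/{n}0.png",c["image"][:,:,::-1]);print(n,{k:v for k,v in c.items() if k!="image"})
E
```

```text
pics
{'time_s': 0.0, 'qpos': array([ 1.15819475,  0.62928659,  0.03845942,  1.51836626, -0.02694366,
        0.99626909, -0.02004147]), 'joint_vel': array([ 9.87122257e-04,  2.00231904e-04, -4.63165068e-04, -2.39847496e-04,
        1.75639330e-05, -1.01807729e-03,  5.72897835e-04]), 'tau': array([ 2.84986399e-04, -5.49713373e+01,  1.14368968e+00, -1.86628014e+01,
       -5.23033063e-02,  2.36532837e-02,  1.60957111e-04]), 'tool_pos': array([ 0.22070792, -0.61068663,  0.20459359]), 'orientation': array([-0.69636645, -0.12261606,  0.69664163, -0.12136519]), 'contact_force': array([-0.05231969,  1.12769796, -0.5591254 ]), 'ft_torque': array([-0.01011667, -0.06764614,  0.07265684]), 'width': 0.09402699420316134}
side {'fx': 498.6697996630177, 'fy': 498.6697996630177, 'cx': 325.07723203579576, 'cy': 204.63166638523714, 'eye': array([-0.09906992,  0.66308401,  0.72914421]), 'orientation': array([-0.30130697,  0.8201135 , -0.46120328,  0.15465931])}
top {'fx': 494.3281785521856, 'fy': 494.3281785521856, 'cx': 313.9125483022756, 'cy': 196.81147205816504, 'eye': array([ 0.4699275 , -0.09408403,  1.17515949]), 'orientation': array([-0.70433201,  0.70909905, -0.03169118,  0.00952022])}
wrist {'fx': 304.4804343386183, 'fy': 304.4804343386183, 'cx': 322.1196754010924, 'cy': 199.60240207693997, 'eye': array([ 0.29108934, -0.58588424,  0.38499628]), 'orientation': array([ 0.81096969, -0.56991782, -0.07633733,  0.10814091])}
```

View pics/top0.png

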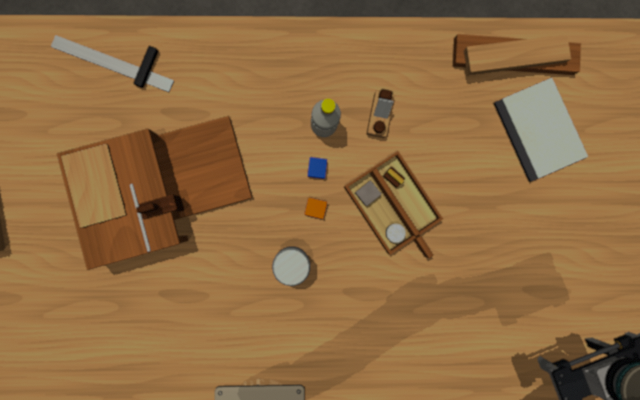

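View pics/side0.png

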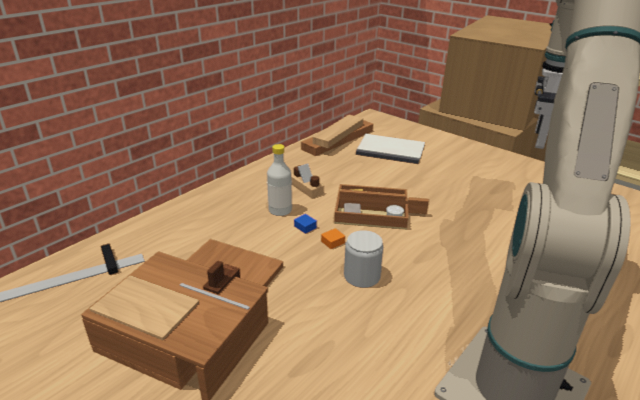

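View pics/wrist0.png

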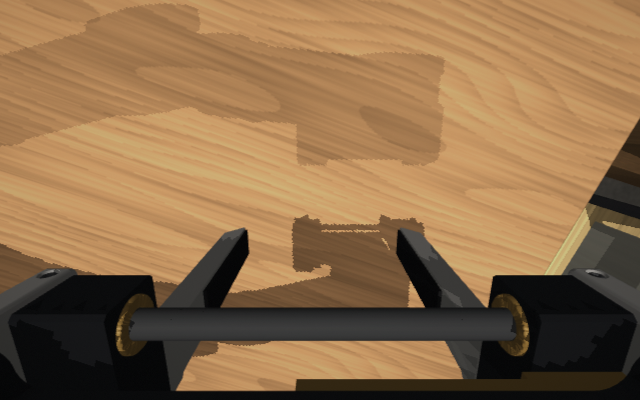

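```bash
cat > h.py <<'E'
import numpy as np,cv2
from scipy.spatial.transform import Rotation as R
from scipy.optimize import least_squares
from workcell import observe,capture
def proj(c,P):
    P=np.atleast_2d(P); q=(P-c["eye"])@R.from_quat(c["orientation"]).as_matrix()
    return np.c_[c["fx"]*q[:,0]/q[:,2]+c["cx"],c["fy"]*q[:,1]/q[:,2]+c["cy"]]
def unproj(c,uv,z):
    uv=np.atleast_2d(np.array(uv,float)); d=np.c_[(uv[:,0]-c["cx"])/c["fx"],(uv[:,1]-c["cy"])/c["fy"],np.ones(len(uv))]@R.from_quat(c["orientation"]).as_matrix().T
    return c["eye"]+d*((z-c["eye"][2])/d[:,2])[:,None]
def crop(c,n,x0,y0,x1,y1,k):
    cv2.imwrite(f"pics/{n}.png",cv2.resize(c["image"][y0:y1,x0:x1,::-1],None,fx=k,fy=k,interpolation=cv2.INTER_CUBIC))
def w(p,loc):
    x,y,a=p[:3];loc=np.atleast_2d(loc);c,s=np.cos(a),np.sin(a)
    return np.c_[x+c*loc[:,0]-s*loc[:,1],y+s*loc[:,0]+c*loc[:,1],loc[:,2]]
def fit(obs,p0):  # obs: list of (cam,uv,loc m)
    f=lambda p:np.concatenate([(proj(c,w(p,l))[0]-u) for c,u,l in obs])
    r=least_squares(f,p0,loss='soft_l1');return r.x,r.fun
E
python3 - <<'E'
from h import *
c=capture("top");crop(c,"rk",50,110,260,275,3.8);crop(c,"tr",300,140,460,270,5)
c=capture("side");crop(c,"rks",80,230,290,390,3.8);crop(c,"trs",290,170,450,290,5)
E
```

```text
(no output)
```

View pics/rk.png

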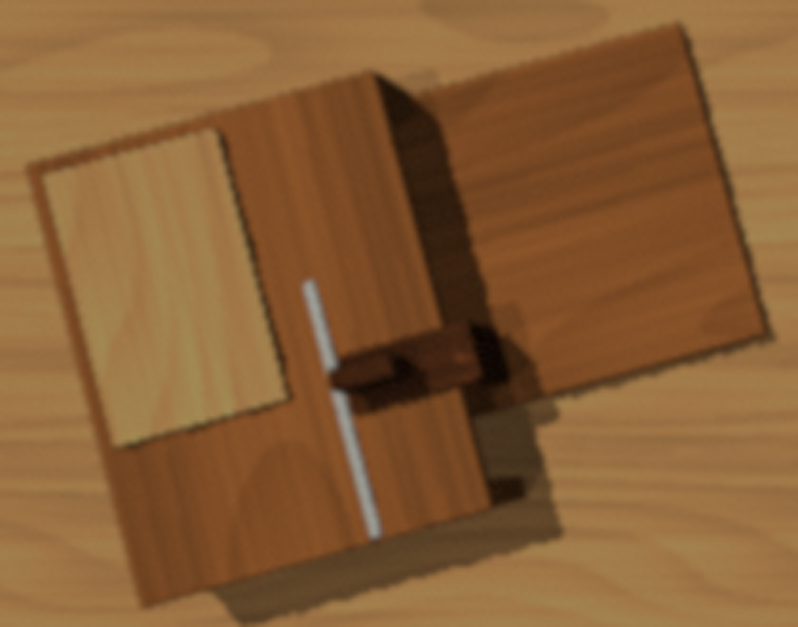

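View pics/tr.png

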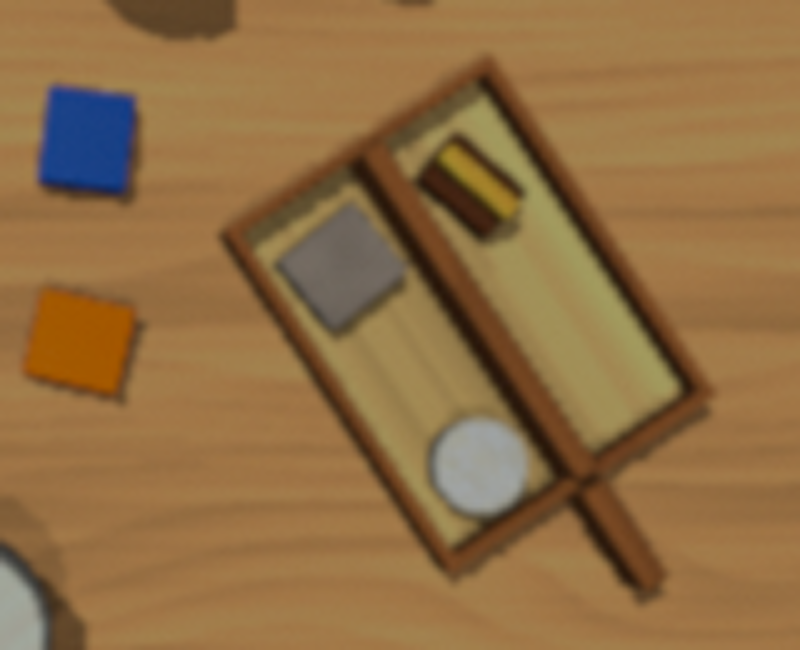

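View pics/rks.png

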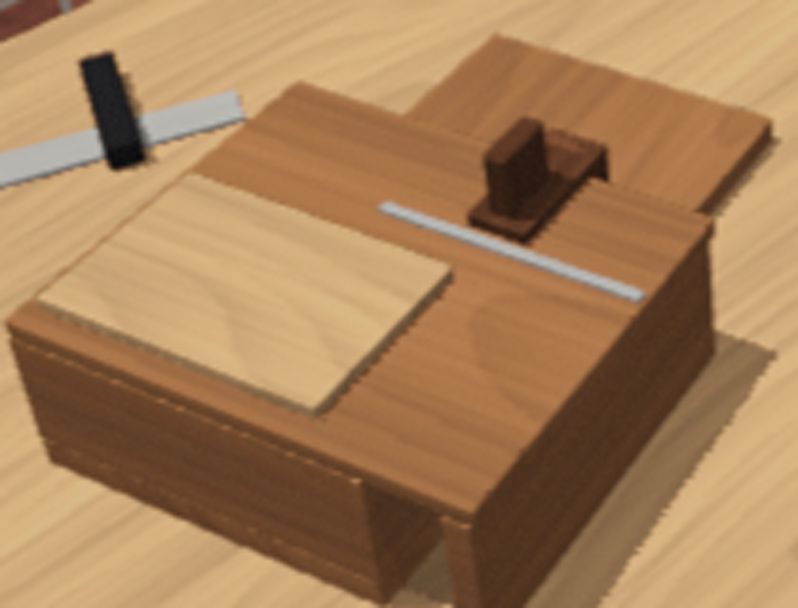

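View pics/trs.png

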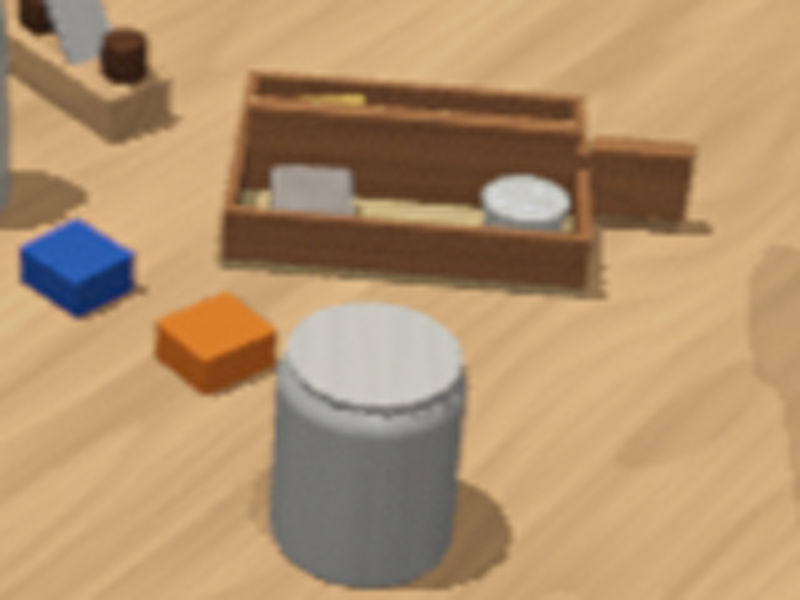

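```bash
cat > m.py <<'E'
from h import *
T=capture("top");S=capture("side")
def cv(U,x0,y0,k): return (np.array(U)+.5)/k-.5+np.array([x0,y0])
L={'a':(.204,-.101,.096),'b':(0,-.101,.096),'c':(0,.161,.096),'d':(.204,.161,.096),'e':(-.17,-.101,.018),'f':(-.17,.101,.018)}
t=dict(a=(28,163),b=(375,72),c=(490,508),d=(145,607),e=(680,25),f=(768,338))
s=dict(a=(10,328),b=(300,83),c=(712,232),d=(470,520),e=(497,37),f=(770,122))
obs=[(T,cv(t[k],50,110,3.8),L[k]) for k in L]+[(S,cv(s[k],80,230,3.8),L[k]) for k in L]
p,r=fit(obs,[.45,.2,1.83]);print("rack",p,np.degrees(p[2]));print(r.reshape(-1,2).round(1).tolist())
for q in(0,.01,.02):
    for cam,x0,y0 in((T,50,110),(S,80,230)):
        print(q,[((proj(cam,w(p,(x,y+q,.143)))[0]-[x0,y0]+.5)*3.8-.5).round().tolist() for x,y in((.02,.053),(.056,.053),(.056,.067),(.02,.067))])
L=[(.095,.075,.036),(.095,-.075,.036),(-.095,-.075,.036),(-.095,.075,.036),(-.15,0,.052)]
t=[(225,235),(488,60),(712,392),(452,575),(650,580)]
obs=[(T,cv(a,300,140,5),b) for a,b in zip(t,L)]
s=[(226,210),(250,72),(584,97),(590,235)]
obs+=[(S,cv(a,290,170,5),b) for a,b in zip(s,L)]
pt,r=fit(obs,[.45,-.25,.6]);print("tray",pt,np.degrees(pt[2]));print(r.reshape(-1,2).round(1).tolist())
for cl,z,n in(((326,106),.19,'glue'),((291,266),.10,'can'),((380,113),.07,'plane')):print(n,unproj(T,cl,z))
np.save("rack.npy",p);np.save("tray.npy",pt)
E
python3 m.py
```

```text
rack [0.58702565 0.2073741  1.83485799] 105.12961876795369
[[-1.6, 0.4], [-0.7, -0.2], [-0.3, 1.1], [-2.6, 0.9], [-0.3, -0.1], [-0.9, 0.1], [-2.1, -3.2], [-0.1, -1.7], [1.5, -3.9], [0.3, -2.2], [0.2, -1.7], [1.9, -1.2]]
0 [[382.0, 334.0], [317.0, 351.0], [323.0, 376.0], [388.0, 359.0]]
0 [[505.0, 106.0], [461.0, 147.0], [485.0, 155.0], [528.0, 113.0]]
0.01 [[386.0, 352.0], [321.0, 369.0], [328.0, 394.0], [393.0, 376.0]]
0.01 [[522.0, 111.0], [478.0, 153.0], [502.0, 161.0], [545.0, 119.0]]
0.02 [[391.0, 369.0], [326.0, 387.0], [333.0, 412.0], [397.0, 394.0]]
0.02 [[539.0, 117.0], [495.0, 159.0], [520.0, 167.0], [563.0, 124.0]]
tray [ 0.52261593 -0.31402026  0.58139815] 33.31166030596598
[[-1.0, -0.5], [-0.4, -1.0], [0.7, 0.4], [-0.4, -0.1], [1.9, 1.1], [-0.5, 0.0], [-0.4, -0.6], [0.3, -0.5], [0.8, 0.9]]
glue [[ 0.71098883 -0.15105966  0.19      ]]
can [[ 0.38324051 -0.07742586  0.1       ]]
plane [[ 0.72424007 -0.28073184  0.07      ]]
```

```bash
python3 - <<'E'
from h import *
p=np.load("rack.npy")
for n,x0,y0,x1,y1 in(("top",50,110,260,275),("side",80,230,290,390)):
    c=capture(n);k=3.8
    im=cv2.resize(c["image"][y0:y1,x0:x1,::-1],None,fx=k,fy=k,interpolation=cv2.INTER_CUBIC)
    def poly(l,col):
        u=((proj(c,w(p,np.array(l)/1000))-[x0,y0]+.5)*k-.5).round().astype(int);cv2.polylines(im,[u.reshape(-1,1,2)],True,col,1)
    poly([(0,-101,96),(204,-101,96),(204,161,96),(0,161,96)],(0,255,0))
    poly([(-170,-101,18),(0,-101,18),(0,101,18),(-170,101,18)],(255,0,0))
    poly([(92,-90,104),(192,-90,104),(192,70,104),(92,70,104)],(0,0,255))
    poly([(-170,-101,0),(0,-101,0),(0,101,0),(-170,101,0)],(255,255,0))
    cv2.imwrite(f"pics/ov_{n}.png",im)
E
```

```text
(no output)
```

View pics/ov_top.png

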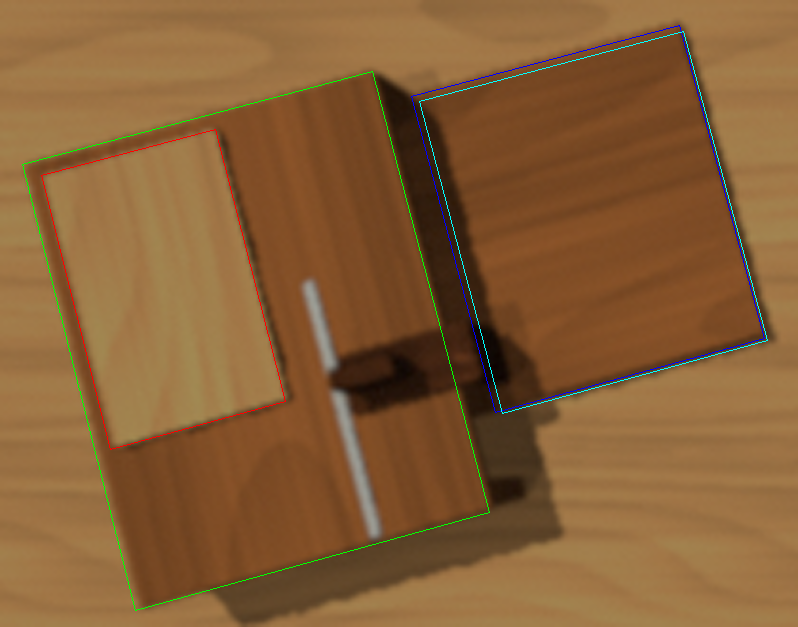

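View pics/ov_side.png

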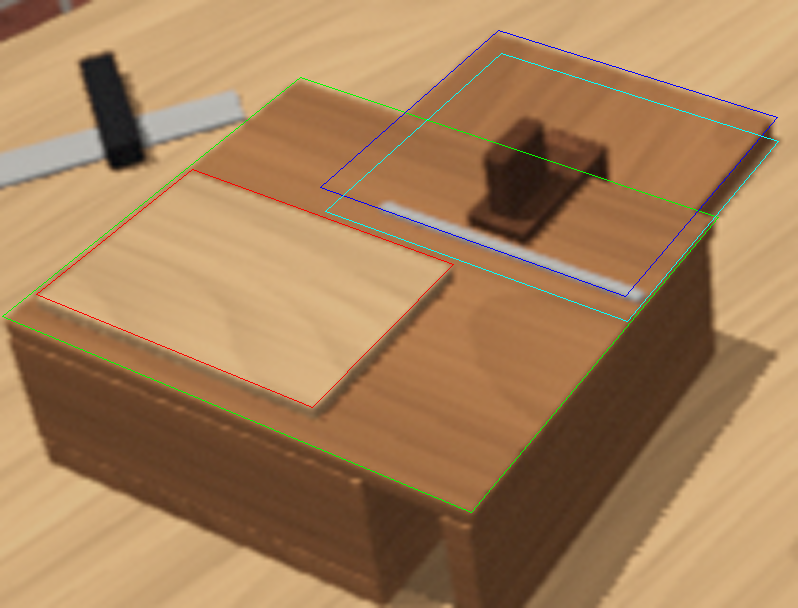

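```bash
cat >> h.py <<'E'
def state():
    s=observe();M=R.from_quat(s["orientation"]).as_matrix();return s,M
def go(pos,yaw=None,s=None):
    """offset cm in tool axes and twist deg for TCP pos & jaw(y) yaw deg (mod 180)"""
    s,M=state();d=M.T@(np.array(pos)-s["tool_pos"])*100
    y0=np.degrees(np.arctan2(M[1,1],M[0,1]))
    tw=0
    if yaw is not None:
        dy=(yaw-y0+90)%180-90; tw=-dy
    print("t",s["time_s"],"TCP",s["tool_pos"].round(4),"jawyaw",y0.round(2),"toolx",M[:,0].round(3),"q7",s["qpos"][6].round(2))
    print("  offset",d.round(2),"twist",round(tw,2),"dist",np.linalg.norm(d).round(1))
E
python3 - <<'E'
from h import *
p=np.load("rack.npy");t=np.load("tray.npy")
print("fin",w(p,(.038,.07,.116)),"tray",w(t,(0,0,.05)),"ledge",w(p,(-.102,0,.1)))
go(w(p,(.038,.07,.3))[0],p[2]*57.2958+90)
go(w(t,(0,0,.3))[0],t[2]*57.2958+90)
s,M=state();print(M)
E
```

```text
fin [[0.50953386 0.22578669 0.116     ]] tray [[ 0.52261593 -0.31402026  0.05      ]] ledge [[0.61364801 0.10890964 0.1       ]]
t 0.45 TCP [ 0.2209 -0.6113  0.2054] jawyaw -70.13 toolx [ 0.  0. -1.] q7 -0.02
  offset [ -9.45 -68.91 -55.59] twist -85.26 dist 89.0
t 0.45 TCP [ 0.2209 -0.6113  0.2054] jawyaw -70.13 toolx [ 0.  0. -1.] q7 -0.02
  offset [ -9.45 -17.7  -38.47] twist -13.44 dist 43.4
[[ 3.44941473e-07  3.39859630e-01 -9.40476173e-01]
 [ 1.40257115e-04 -9.40476164e-01 -3.39859627e-01]
 [-9.99999990e-01 -1.31791243e-04 -4.79921406e-05]]
```

Call:
step_arm([
  {"offset":[-5,0,0],"twist":0,"grip":1},
  {"offset":[-9.5,-2,-4.5],"twist":-5,"grip":1},
  {"offset":[-9.5,-4,-9],"twist":-13,"grip":1},
  {"offset":[-9.5,-6,-13.5],"twist":-13,"grip":1},
  {"offset":[-9.5,-8,-18],"twist":-13,"grip":1},
  {"offset":[-9.5,-10,-22.5],"twist":-13,"grip":1},
  {"offset":[-9.5,-12,-27],"twist":-13,"grip":1},
  {"offset":[-9.5,-14,-31],"twist":-13,"grip":1},
  {"offset":[-9.5,-16,-35],"twist":-13,"grip":1},
  {"offset":[-9.5,-17.7,-38.5],"twist":-13,"grip":1},
  {"offset":[-9.5,-17.7,-38.5],"twist":-13,"grip":1},
  {"offset":[-9.5,-17.7,-38.5],"twist":-13,"grip":1},
  {"offset":[-9.5,-17.7,-38.5],"twist":-13,"grip":1},
])

```text
time_s: 1.75
tool_pos: [0.5217, -0.3155, 0.3005]
orientation: [-0.678, -0.199, 0.679, -0.2]
contact_force: [-0.8, -0.2, 0.6]
width: 0.0941
```

```bash
python3 - <<'E'
from h import *
c=capture("wrist");cv2.imwrite("pics/w1.png",c["image"][:,:,::-1])
t=np.load("tray.npy");p=np.load("rack.npy")
L=[(.095,.075,.036),(.095,-.075,.036),(-.095,-.075,.036),(-.095,.075,.036),(-.15,0,.052),(-.13,0,.052),(0,0,.06)]
print(proj(c,w(t,L)).round(0).tolist())
go(w(p,(.038,.07,.3))[0],p[2]*57.2958+90)
E
```

```text
[[267.0, 101.0], [375.0, 99.0], [370.0, 228.0], [274.0, 229.0], [322.0, 265.0], [322.0, 254.0], [321.0, 171.0]]
t 1.8 TCP [ 0.5216 -0.3158  0.3005] jawyaw -57.3 toolx [-0.001 -0.001 -1.   ] q7 -0.54
  offset [  0.   -46.22 -28.25] twist -72.43 dist 54.2
```

View pics/w1.png

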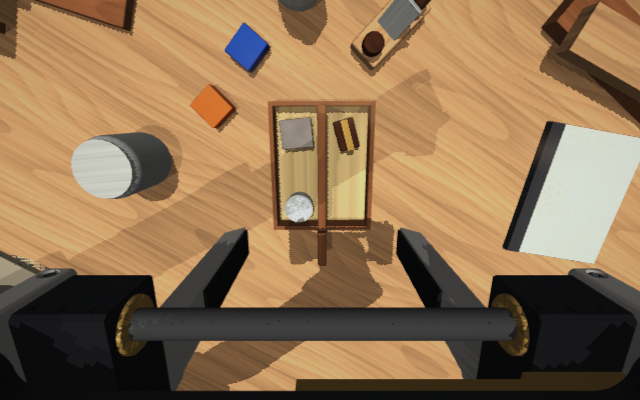

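The wrist view agrees with the fitted tray pose: rim corners at (268,101), (376,101), (372,229), (274,229) and tab end at (322,265), all within 1–3 px. Candidates:
- Tray: the only box with a spine, at (322,165). The board pair at top right is not it.
- Stone: grey at (297,134). The blue (247,47) and orange (212,106) blocks are look-alikes.
- Keeper: the dark fin on the rack, top view (147,207). The black slider on the rule at (147,66) is a look-alike.

Next I move above the fin.

Call:
step_arm([
  {"offset":[0,-4,-2.5],"twist":-8,"grip":1},
  {"offset":[0,-8,-5],"twist":-16,"grip":1},
  {"offset":[0,-12,-7.5],"twist":-24,"grip":1},
  {"offset":[0,-16,-10],"twist":-32,"grip":1},
  {"offset":[0,-20,-12.3],"twist":-40,"grip":1},
  {"offset":[0,-24,-14.7],"twist":-48,"grip":1},
  {"offset":[0,-28,-17],"twist":-56,"grip":1},
  {"offset":[0,-32,-19.6],"twist":-64,"grip":1},
  {"offset":[0,-36,-22],"twist":-72.4,"grip":1},
  {"offset":[0,-40,-24.5],"twist":-72.4,"grip":1},
  {"offset":[0,-44,-26.5],"twist":-72.4,"grip":1},
  {"offset":[0,-46.2,-28.3],"twist":-72.4,"grip":1},
  {"offset":[0,-46.2,-28.3],"twist":-72.4,"grip":1},
  {"offset":[0,-46.2,-28.3],"twist":-72.4,"grip":1},
  {"offset":[0,-46.2,-28.3],"twist":-72.4,"grip":1},
])

```text
time_s: 3.3
tool_pos: [0.5105, 0.2249, 0.3003]
orientation: [0.43, 0.561, -0.431, 0.562]
contact_force: [0.4, -0.9, 0.2]
width: 0.094
```

```bash
python3 - <<'E'
from h import *
c=capture("wrist");cv2.imwrite("pics/w2.png",c["image"][:,:,::-1])
p=np.load("rack.npy")
for q in(0,.01,.02):print(q,proj(c,w(p,[(.02,.053+q,.143),(.056,.053+q,.143),(.056,.067+q,.143),(.02,.067+q,.143)])).round(0).tolist())
print(proj(c,w(p,[(0,-.101,.096),(0,.161,.096),(.204,-.101,.096),(.092,-.09,.104),(.092,.07,.104),(-.17,-.101,.018),(-.17,.101,.018)])).round(0).tolist())
print(observe()["qpos"])
go(w(p,(.038,.07,.116))[0],p[2]*57.2958+90)
E
```

```text
0 [[338.0, 200.0], [338.0, 169.0], [326.0, 169.0], [326.0, 200.0]]
0.01 [[329.0, 200.0], [329.0, 169.0], [317.0, 169.0], [317.0, 200.0]]
0.02 [[320.0, 200.0], [320.0, 169.0], [308.0, 169.0], [308.0, 200.0]]
[[453.0, 205.0], [254.0, 205.0], [473.0, 33.0], [455.0, 134.0], [323.0, 134.0], [423.0, 287.0], [305.0, 288.0]]
[-0.13482525  0.4340032  -0.49457101  1.63706077  0.22416614  1.127811
 -0.42465175]
t 3.35 TCP [0.5105 0.225  0.3004] jawyaw 15.06 toolx [ 0.    -0.001 -1.   ] q7 -0.42
  offset [18.44 -0.07 -0.12] twist -0.07 dist 18.4
```

View pics/w2.png

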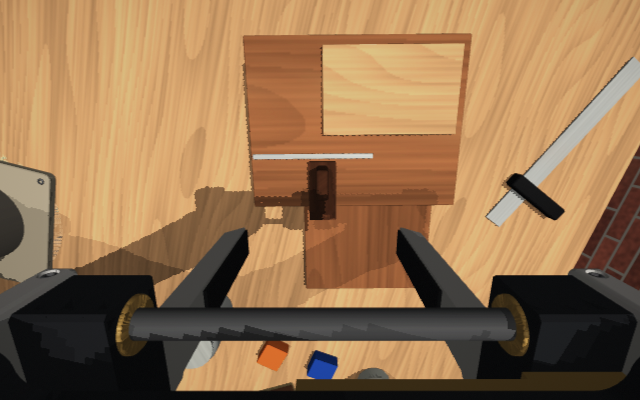

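Call:
step_arm([
  {"offset":[4,0,0],"grip":1},
  {"offset":[8,-0.1,-0.1],"grip":1},
  {"offset":[12,-0.1,-0.1],"grip":1},
  {"offset":[15,-0.1,-0.1],"grip":0.5},
  {"offset":[17,-0.1,-0.1],"grip":0.2},
  {"offset":[18.2,-0.1,-0.1],"grip":0},
  {"offset":[18.2,-0.1,-0.1],"grip":-0.3},
  {"offset":[18.2,-0.1,-0.1],"grip":-0.6},
  {"offset":[18.2,-0.1,-0.1],"grip":-1},
  {"offset":[18.2,-0.1,-0.1],"grip":-1},
  {"offset":[18.2,-0.1,-0.1],"grip":-1},
  {"offset":[18.2,-0.1,-0.1],"grip":-1},
], grip_force=20)

```text
validation failed for argument at $.de...
```

```bash
python3 - <<'E'
from h import *
c=capture("wrist");cv2.imwrite("pics/w3.png",c["image"][:,:,::-1])
p=np.load("rack.npy");s=observe();d=s["tool_pos"][:2]-p[:2];a=p[2]
print(s["width"],"rackxy",np.cos(a)*d[0]+np.sin(a)*d[1],-np.sin(a)*d[0]+np.cos(a)*d[1],s["tool_pos"],s["contact_force"])
go(w(p,(.038,.111,.116))[0])
E
```

```text
0.09404709335349026 rackxy 0.03735431140373661 0.06926898129673639 [0.51040807 0.22535418 0.30051499] [ 0.02978839 -0.62602353  0.52707162]
t 3.4 TCP [0.5104 0.2254 0.3005] jawyaw 15.07 toolx [ 0.    -0.001 -1.   ] q7 -0.42
  offset [18.45 -4.17 -0.08] twist 0 dist 18.9
```

View pics/w3.png

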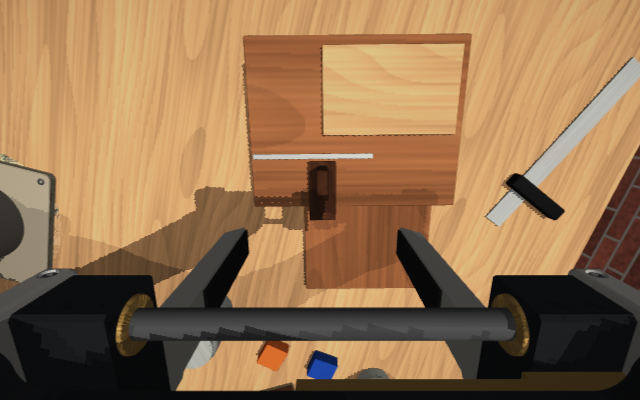

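The call was refused because it left out "twist". Resending with it.

Call:
step_arm([
  {"offset":[4,0,0],"twist":0,"grip":1},
  {"offset":[8,-0.1,-0.1],"twist":0,"grip":1},
  {"offset":[12,-0.1,-0.1],"twist":0,"grip":1},
  {"offset":[15,-0.1,-0.1],"twist":0,"grip":0.5},
  {"offset":[17,-0.1,-0.1],"twist":0,"grip":0.2},
  {"offset":[18.2,-0.1,-0.1],"twist":0,"grip":0},
  {"offset":[18.2,-0.1,-0.1],"twist":0,"grip":-0.3},
  {"offset":[18.2,-0.1,-0.1],"twist":0,"grip":-0.6},
  {"offset":[18.2,-0.1,-0.1],"twist":0,"grip":-1},
  {"offset":[18.2,-0.1,-0.1],"twist":0,"grip":-1},
  {"offset":[18.2,-0.1,-0.1],"twist":0,"grip":-1},
  {"offset":[18.2,-0.1,-0.1],"twist":0,"grip":-1},
], grip_force=20)

```text
time_s: 4.6
tool_pos: [0.5089, 0.2284, 0.119]
orientation: [0.429, 0.562, -0.429, 0.562]
contact_force: [-0.6, 0.3, -0.0]
width: 0.0252
```

```bash
cat >> h.py <<'E'
def rackpos():
    p=np.load("rack.npy");s=observe();d=s["tool_pos"][:2]-p[:2];a=p[2];F=s["contact_force"]
    print("width",s["width"].__round__(4),"rack xy mm",(1e3*(np.cos(a)*d[0]+np.sin(a)*d[1])).round(1),(1e3*(-np.sin(a)*d[0]+np.cos(a)*d[1])).round(1),"z",(1e3*s["tool_pos"][2]).round(1),"F rack",(np.cos(a)*F[0]+np.sin(a)*F[1]).round(1),(-np.sin(a)*F[0]+np.cos(a)*F[1]).round(1),F[2].round(1))
E
python3 - <<'E'
from h import *
rackpos();p=np.load("rack.npy")
go(w(p,(.038,.111,.116))[0])
E
```

```text
width 0.0252 rack xy mm 40.7 70.0 z 119.0 F rack 0.5 0.5 -0.0
t 4.6 TCP [0.5089 0.2284 0.119 ] jawyaw 15.27 toolx [ 0.001  0.    -1.   ] q7 -0.56
  offset [ 0.29 -4.1   0.26] twist 0 dist 4.1
```

Still closing. I'll let it finish, then slide.

Call:
step_arm([
  {"offset":[0.1,0,0],"twist":0,"grip":-1},
  {"offset":[0.1,0,0],"twist":0,"grip":-1},
  {"offset":[0.1,0,0],"twist":0,"grip":-1},
  {"offset":[0.1,0,0],"twist":0,"grip":-1},
])

```text
time_s: 5.0
tool_pos: [0.5087, 0.2284, 0.1175]
orientation: [0.429, 0.562, -0.429, 0.562]
contact_force: [-0.4, 0.1, -0.1]
width: 0.0138
```

```bash
python3 - <<'E'
from h import *
rackpos();p=np.load("rack.npy")
go(w(p,(.038,.111,.116))[0])
E
```

```text
width 0.0138 rack xy mm 40.7 70.1 z 117.5 F rack 0.2 0.3 -0.1
t 5.0 TCP [0.5087 0.2284 0.1175] jawyaw 15.28 toolx [ 0.  0. -1.] q7 -0.56
  offset [ 0.15 -4.09  0.26] twist 0 dist 4.1
```

Call:
step_arm([
  {"offset":[0,-0.7,0],"twist":0,"grip":-1},
  {"offset":[0,-1.4,0],"twist":0,"grip":-1},
  {"offset":[0,-2.1,0],"twist":0,"grip":-1},
  {"offset":[0,-2.8,0],"twist":0,"grip":-1},
  {"offset":[0,-3.4,0],"twist":0,"grip":-1},
  {"offset":[0,-3.9,0],"twist":0,"grip":-1},
  {"offset":[0,-4.2,0],"twist":0,"grip":-1},
  {"offset":[0,-4.4,0],"twist":0,"grip":-1},
  {"offset":[0,-4.4,0],"twist":0,"grip":-1},
  {"offset":[0,-4.4,0],"twist":0,"grip":-1},
])

```text
time_s: 6.0
tool_pos: [0.4671, 0.2168, 0.1175]
orientation: [0.43, 0.562, -0.429, 0.562]
contact_force: [4.2, 0.3, -3.8]
width: 0.0139
```

```bash
python3 - <<'E'
from h import *
rackpos()
E
```

```text
width 0.0139 rack xy mm 40.4 113.3 z 117.5 F rack -0.9 -4.1 -3.8
```

Call:
step_arm([
  {"offset":[0,0,0],"twist":0,"grip":-0.4},
  {"offset":[0,0,0],"twist":0,"grip":0},
  {"offset":[0,0,0],"twist":0,"grip":0},
  {"offset":[0,0,0],"twist":0,"grip":0},
  {"offset":[-4,0,0],"twist":0,"grip":0},
  {"offset":[-8,0,0],"twist":0,"grip":0.2},
  {"offset":[-12,0,0],"twist":0,"grip":0.2},
  {"offset":[-16,0,0],"twist":0,"grip":0.2},
  {"offset":[-18,0,0],"twist":0,"grip":0.2},
  {"offset":[-18,0,0],"twist":0,"grip":0.2},
])

```text
time_s: 7.0
tool_pos: [0.4674, 0.2179, 0.3005]
orientation: [0.431, 0.561, -0.427, 0.563]
contact_force: [0.3, -0.0, 0.1]
width: 0.0563
```

```bash
python3 - <<'E'
from h import *
rackpos()
c=capture("wrist");cv2.imwrite("pics/w4.png",c["image"][:,:,::-1])
p=np.load("rack.npy");t=np.load("tray.npy")
for q in(.04,.05,.055):print(q,proj(c,w(p,[(.02,.053+q,.143),(.056,.053+q,.143),(.056,.067+q,.143),(.02,.067+q,.143)])).round(0).tolist())
go(w(t,(0,0,.3))[0],t[2]*57.2958+90)
E
```

```text
width 0.0563 rack xy mm 41.3 112.7 z 300.5 F rack -0.1 -0.3 0.1
0.04 [[340.0, 204.0], [340.0, 173.0], [328.0, 173.0], [328.0, 204.0]]
0.05 [[331.0, 204.0], [331.0, 173.0], [319.0, 173.0], [319.0, 204.0]]
0.055 [[327.0, 204.0], [327.0, 173.0], [315.0, 173.0], [315.0, 204.0]]
t 7.05 TCP [0.4664 0.2171 0.2984] jawyaw 15.26 toolx [ 0.002  0.001 -1.   ] q7 -0.44
  offset [-0.19 -8.56 52.71] twist 71.95 dist 53.4
```

View pics/w4.png

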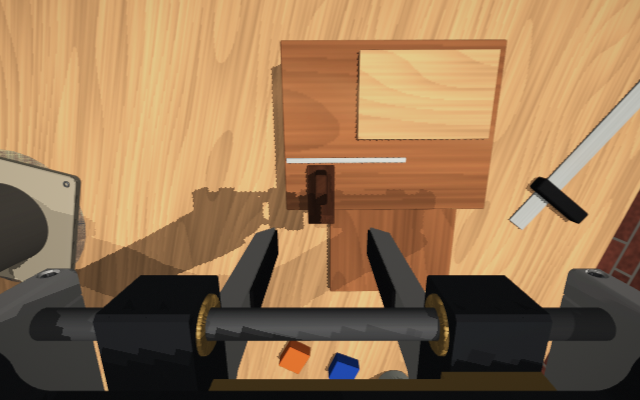

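The keeper sits at about 0.053: fin at px 314–328, tongue clear of the ledge strip. Going back to the tray.

Call:
step_arm([
  {"offset":[0,-0.7,4.4],"twist":8,"grip":0.2},
  {"offset":[0,-1.4,8.8],"twist":16,"grip":0.2},
  {"offset":[0,-2.1,13.2],"twist":24,"grip":0.2},
  {"offset":[0,-2.9,17.6],"twist":32,"grip":0.2},
  {"offset":[0,-3.6,22],"twist":40,"grip":0.2},
  {"offset":[0,-4.3,26.4],"twist":48,"grip":0.2},
  {"offset":[0,-5,30.8],"twist":56,"grip":0.2},
  {"offset":[0,-5.7,35.2],"twist":64,"grip":0.2},
  {"offset":[0,-6.4,39.6],"twist":72,"grip":0.2},
  {"offset":[0,-7.2,44],"twist":72,"grip":0.2},
  {"offset":[0,-8,49],"twist":72,"grip":0.2},
  {"offset":[0,-8.6,52.7],"twist":72,"grip":0.2},
  {"offset":[0,-8.6,52.7],"twist":72,"grip":0.2},
  {"offset":[0,-8.6,52.7],"twist":72,"grip":0.2},
  {"offset":[0,-8.6,52.7],"twist":72,"grip":0.2},
])

```text
time_s: 8.55
tool_pos: [0.5218, -0.3121, 0.2963]
orientation: [-0.677, -0.204, 0.678, -0.202]
contact_force: [0.1, 0.6, -0.0]
width: 0.0565
```

```bash
python3 - <<'E'
from h import *
t=np.load("tray.npy")
go(w(t,(0,0,.027))[0],t[2]*57.2958+90)
c=capture("wrist");crop(c,"w5",220,60,420,280,2.7)
L=[(.095,.075,.036),(.095,-.075,.036),(-.095,-.075,.036),(-.095,.075,.036),(-.15,0,.052)]
print(((proj(c,w(t,L))-[220,60]+.5)*2.7-.5).round(0).tolist())
E
```

```text
t 8.55 TCP [ 0.5218 -0.3121  0.2963] jawyaw -56.61 toolx [-0.002  0.002 -1.   ] q7 -0.53
  offset [2.692e+01 2.800e-01 2.000e-02] twist 0.08 dist 26.9
[[135.0, 113.0], [429.0, 113.0], [412.0, 462.0], [150.0, 462.0], [281.0, 563.0]]
```

View pics/w5.png

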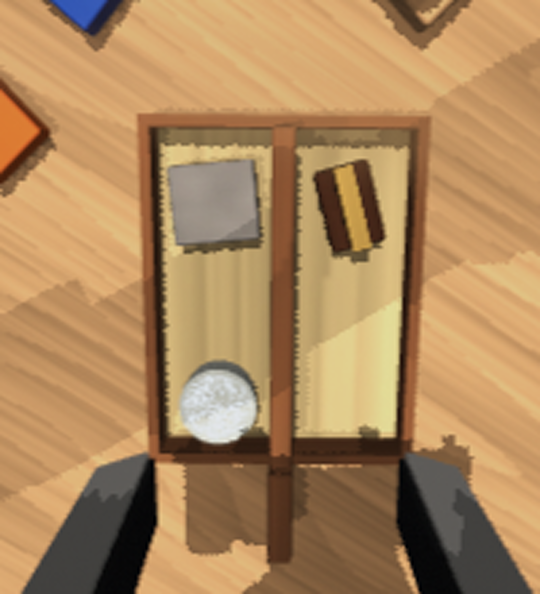

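Rim corners in the crop, (138,115), (430,117), (414,463) and (150,463), are within 2 mm of the model. Stone, gauge and tin are clear of the middle. Descending.

Call:
step_arm([
  {"offset":[4,0.1,0],"twist":0,"grip":0.2},
  {"offset":[8,0.2,0],"twist":0,"grip":0.2},
  {"offset":[12,0.3,0],"twist":0,"grip":0.2},
  {"offset":[16,0.3,0],"twist":0,"grip":0.2},
  {"offset":[20,0.3,0],"twist":0,"grip":0.2},
  {"offset":[23,0.3,0],"twist":0,"grip":0.2},
  {"offset":[25,0.3,0],"twist":0,"grip":0.2},
  {"offset":[26.5,0.3,0],"twist":0,"grip":0.2},
  {"offset":[26.9,0.3,0],"twist":0,"grip":0.2},
  {"offset":[26.9,0.3,0],"twist":0,"grip":-0.2},
  {"offset":[26.9,0.3,0],"twist":0,"grip":-0.6},
  {"offset":[26.9,0.3,0],"twist":0,"grip":-1},
  {"offset":[26.9,0.3,0],"twist":0,"grip":-1},
  {"offset":[26.9,0.3,0],"twist":0,"grip":-1},
  {"offset":[26.9,0.3,0],"twist":0,"grip":-1},
  {"offset":[26.9,0.3,0],"twist":0,"grip":-1},
  {"offset":[26.9,0.3,0],"twist":0,"grip":-1},
], grip_force=50)

```text
time_s: 10.3
tool_pos: [0.5221, -0.3145, 0.0287]
orientation: [-0.677, -0.204, 0.678, -0.201]
contact_force: [-4.0, 5.9, 5.1]
width: 0.0117
```

```bash
python3 - <<'E'
from h import *
t=np.load("tray.npy");rackpos()
go(w(t,(0,0,.027))[0],t[2]*57.2958+90)
E
```

```text
width 0.0117 rack xy mm -486.9 198.9 z 28.7 F rack 6.8 2.4 5.1
t 10.3 TCP [ 0.5221 -0.3145  0.0287] jawyaw -56.73 toolx [-0.003  0.003 -1.   ] q7 -0.56
  offset [ 0.17 -0.01 -0.07] twist -0.04 dist 0.2
```

Call:
step_arm([
  {"offset":[-0.3,0,0],"twist":0,"grip":-1},
  {"offset":[-0.8,0,0],"twist":0,"grip":-1},
  {"offset":[-1.5,0,0],"twist":0,"grip":-1},
  {"offset":[-2.5,0,0],"twist":0,"grip":-1},
  {"offset":[-4,0,0],"twist":0,"grip":-1},
  {"offset":[-6,0,0],"twist":0,"grip":-1},
  {"offset":[-8,0,0],"twist":0,"grip":-1},
  {"offset":[-10,0,0],"twist":0,"grip":-1},
  {"offset":[-12,0,0],"twist":0,"grip":-1},
  {"offset":[-14,0,0],"twist":0,"grip":-1},
  {"offset":[-16,0,0],"twist":0,"grip":-1},
  {"offset":[-18,0,0],"twist":0,"grip":-1},
  {"offset":[-20,0,0],"twist":0,"grip":-1},
  {"offset":[-22,0,0],"twist":0,"grip":-1},
  {"offset":[-23.2,0,0],"twist":0,"grip":-1},
  {"offset":[-24,0,0],"twist":0,"grip":-1},
  {"offset":[-24.5,0,0],"twist":0,"grip":-1},
  {"offset":[-24.5,0,0],"twist":0,"grip":-1},
  {"offset":[-24.5,0,0],"twist":0,"grip":-1},
])

```text
time_s: 12.2
tool_pos: [0.5231, -0.3165, 0.2727]
orientation: [-0.677, -0.203, 0.678, -0.202]
contact_force: [0.6, -0.0, -8.5]
width: 0.0117
```

```bash
python3 - <<'E'
from h import *
t=np.load("tray.npy");p=np.load("rack.npy");rackpos()
go(w(p,(-.102,0,.273))[0],p[2]*57.2958+90)
c=capture("wrist");cv2.imwrite("pics/w6.png",c["image"][:,:,::-1])
c=capture("side");cv2.imwrite("pics/s6.png",c["image"][:,:,::-1])
print(observe()["ft_torque"])
E
```

```text
width 0.0117 rack xy mm -489.0 198.4 z 272.7 F rack -0.2 -0.6 -8.5
t 12.2 TCP [ 0.5231 -0.3165  0.2727] jawyaw -56.73 toolx [-0.001  0.001 -1.   ] q7 -0.53
  offset [-1.000e-02 -3.060e+01 -3.091e+01] twist -71.86 dist 43.5
[-0.06568717 -0.03738467  0.03189871]
```

View pics/w6.png

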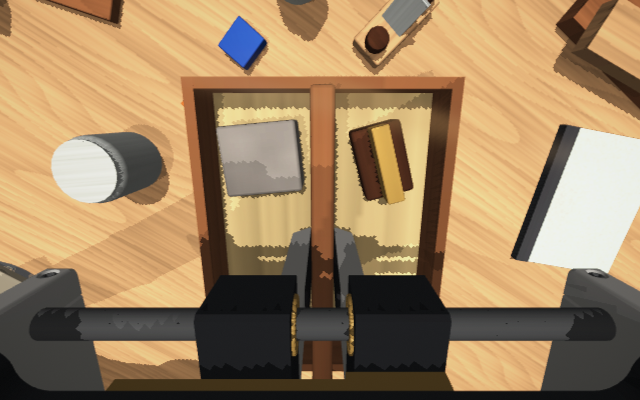

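View pics/s6.png

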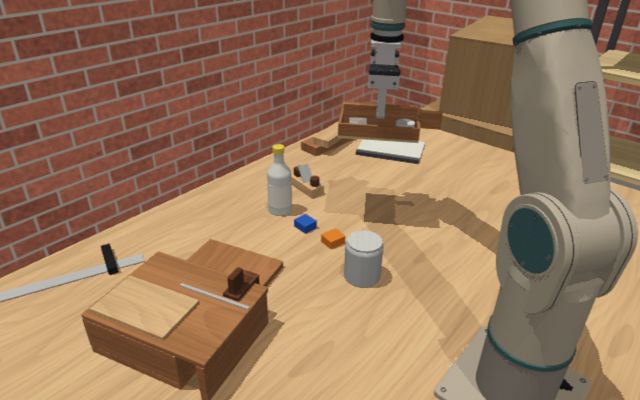

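The tray hangs level and its load is in place: stone (260,158), gauge (380,160), tin still at the rear. The net load is about 0.87 kg. Carrying it over above the bottle's height.

Call:
step_arm([
  {"offset":[0,-0.5,-0.5],"twist":-1,"grip":-1},
  {"offset":[0,-1.4,-1.4],"twist":-3,"grip":-1},
  {"offset":[0,-2.8,-2.8],"twist":-6.5,"grip":-1},
  {"offset":[0,-4.3,-4.3],"twist":-10,"grip":-1},
  {"offset":[0,-6.1,-6.2],"twist":-14.4,"grip":-1},
  {"offset":[0,-8,-8],"twist":-18.7,"grip":-1},
  {"offset":[0,-9.8,-9.9],"twist":-23,"grip":-1},
  {"offset":[0,-11.6,-11.7],"twist":-27.3,"grip":-1},
  {"offset":[0,-13.5,-13.6],"twist":-31.6,"grip":-1},
  {"offset":[0,-15.3,-15.5],"twist":-36,"grip":-1},
  {"offset":[0,-17.1,-17.3],"twist":-40.3,"grip":-1},
  {"offset":[0,-19,-19.2],"twist":-44.6,"grip":-1},
  {"offset":[0,-20.8,-21],"twist":-48.9,"grip":-1},
  {"offset":[0,-22.6,-22.9],"twist":-53.2,"grip":-1},
  {"offset":[0,-24.5,-24.7],"twist":-57.5,"grip":-1},
  {"offset":[0,-26.3,-26.6],"twist":-61.8,"grip":-1},
  {"offset":[0,-27.8,-28.1],"twist":-65.4,"grip":-1},
  {"offset":[0,-29.2,-29.5],"twist":-68.6,"grip":-1},
  {"offset":[0,-30.1,-30.4],"twist":-71,"grip":-1},
  {"offset":[0,-30.6,-30.9],"twist":-71.9,"grip":-1},
])

```text
time_s: 14.3
tool_pos: [0.6142, 0.11, 0.2733]
orientation: [0.429, 0.562, -0.429, 0.562]
contact_force: [-0.1, 0.4, -6.9]
width: 0.0118
```

Call:
step_arm([
  {"offset":[0,0,0],"twist":0,"grip":-1},
  {"offset":[0,0,0],"twist":0,"grip":-1},
])

```text
time_s: 14.5
tool_pos: [0.6142, 0.1071, 0.2733]
orientation: [0.43, 0.561, -0.431, 0.562]
contact_force: [-0.4, -0.7, -6.8]
width: 0.0115
```

```bash
python3 - <<'E'
from h import *
p=np.load("rack.npy");rackpos()
go(w(p,(-.102,0,.273-.018))[0],p[2]*57.2958+90)
c=capture("wrist");cv2.imwrite("pics/w7.png",c["image"][:,:,::-1])
print(observe()["qpos"])
E
```

```text
width 0.0115 rack xy mm -103.9 -0.0 z 273.3 F rack -0.5 0.6 -6.8
t 14.5 TCP [0.6142 0.1071 0.2733] jawyaw 15.08 toolx [-0.    -0.002 -1.   ] q7 -0.18
  offset [ 1.83  0.   -0.19] twist -0.05 dist 1.8
[ 0.04651533  0.55582399 -0.43973635  1.49819704  0.25086269  1.14430067
 -0.17686018]
```

View pics/w7.png

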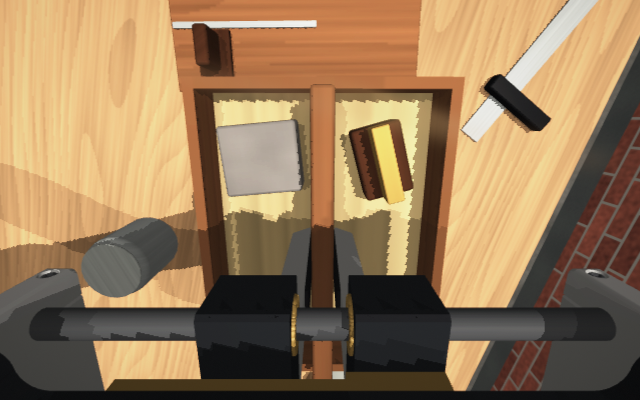

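Call:
step_arm([
  {"offset":[0.4,0,0],"twist":0,"grip":-1},
  {"offset":[1.2,0,0],"twist":0,"grip":-1},
  {"offset":[2.5,0,0],"twist":0,"grip":-1},
  {"offset":[4.5,0,0],"twist":0,"grip":-1},
  {"offset":[6.5,0,0],"twist":0,"grip":-1},
  {"offset":[8.5,0,0],"twist":0,"grip":-1},
  {"offset":[10.5,0,0],"twist":0,"grip":-1},
  {"offset":[12.5,0,0],"twist":0,"grip":-1},
  {"offset":[14.5,0,0],"twist":0,"grip":-1},
  {"offset":[16.5,0,0],"twist":0,"grip":-1},
  {"offset":[18,0,0],"twist":0,"grip":-1},
  {"offset":[19.3,0,0],"twist":0,"grip":-1},
  {"offset":[20.3,0,0],"twist":0,"grip":-1},
  {"offset":[21,0,0],"twist":0,"grip":-1},
  {"offset":[21.5,0,0],"twist":0,"grip":-1},
  {"offset":[21.8,0,0],"twist":0,"grip":-1},
  {"offset":[22,0,0],"twist":0,"grip":-1},
  {"offset":[22,0,0],"twist":0,"grip":-1},
])

```text
time_s: 16.35
tool_pos: [0.6143, 0.1086, 0.0536]
orientation: [0.43, 0.562, -0.43, 0.562]
contact_force: [-0.1, 0.5, -7.6]
width: 0.0119
```

```bash
python3 - <<'E'
from h import *
p=np.load("rack.npy");rackpos()
go(w(p,(-.102,0,.046))[0],p[2]*57.2958+90)
c=capture("side");crop(c,"s8",150,170,410,350,3)
E
```

```text
width 0.0119 rack xy mm -102.5 -0.5 z 53.6 F rack 0.5 -0.0 -7.6
t 16.35 TCP [0.6143 0.1086 0.0536] jawyaw 15.17 toolx [ 0.  0. -1.] q7 -0.29
  offset [ 0.76 -0.05 -0.05] twist 0.04 dist 0.8
```

View pics/s8.png

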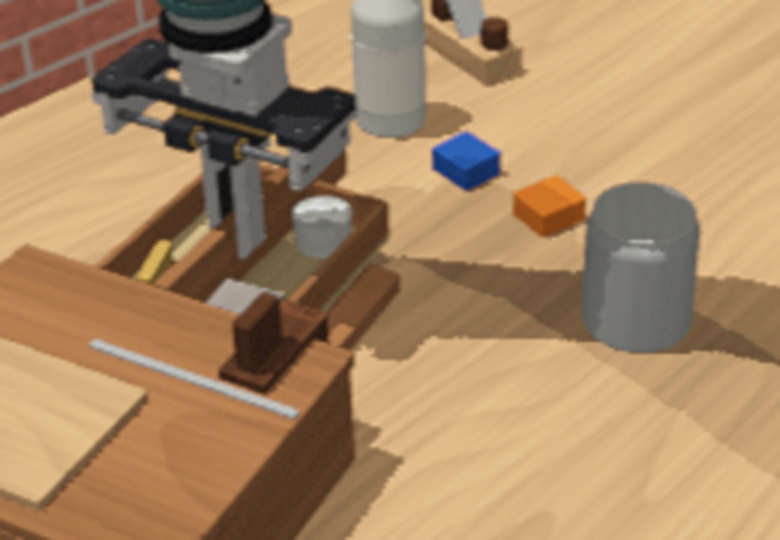

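Level and about 7 mm above the ledge, with tin, stone and gauge inside. Final lowering.

Call:
step_arm([
  {"offset":[0.15,0,0],"twist":0,"grip":-1},
  {"offset":[0.3,0,0],"twist":0,"grip":-1},
  {"offset":[0.45,0,0],"twist":0,"grip":-1},
  {"offset":[0.6,0,0],"twist":0,"grip":-1},
  {"offset":[0.7,0,0],"twist":0,"grip":-1},
  {"offset":[0.7,0,0],"twist":0,"grip":-1},
])

```text
time_s: 17.0
tool_pos: [0.6141, 0.1086, 0.0467]
orientation: [0.43, 0.562, -0.43, 0.562]
contact_force: [-0.9, -0.5, -3.9]
width: 0.012
```

```bash
python3 - <<'E'
from h import *
rackpos()
E
```

```text
width 0.012 rack xy mm -102.4 -0.4 z 46.7 F rack -0.3 1.0 -3.9
```

Call:
step_arm([
  {"offset":[0.1,0,0],"twist":0,"grip":-1},
  {"offset":[0.1,0,0],"twist":0,"grip":-1},
  {"offset":[0.1,0,0],"twist":0,"grip":-0.6},
  {"offset":[0.1,0,0],"twist":0,"grip":-0.3},
  {"offset":[0.1,0,0],"twist":0,"grip":0},
  {"offset":[0.1,0,0],"twist":0,"grip":0},
  {"offset":[0.1,0,0],"twist":0,"grip":0},
  {"offset":[0.1,0,0],"twist":0,"grip":0},
  {"offset":[-2,0,0],"twist":0,"grip":0},
  {"offset":[-6,0,0],"twist":0,"grip":0},
  {"offset":[-10,0,0],"twist":0,"grip":0},
  {"offset":[-14,0,0],"twist":0,"grip":0},
  {"offset":[-18,0,0],"twist":0,"grip":0},
  {"offset":[-18,0,0],"twist":0,"grip":0},
  {"offset":[-18,0,0],"twist":0,"grip":0},
])

```text
time_s: 18.5
tool_pos: [0.6145, 0.1085, 0.2273]
orientation: [0.43, 0.561, -0.429, 0.562]
contact_force: [-0.5, 0.0, -0.4]
width: 0.0469
```

```bash
python3 - <<'E'
from h import *
p=np.load("rack.npy");rackpos();a=p[2]
go(w(p,(-.232,0,.22))[0],p[2]*57.2958+90)
c=capture("wrist");cv2.imwrite("pics/w9.png",c["image"][:,:,::-1])
L=np.array([(.095,.075,.036),(.095,-.075,.036),(-.095,-.075,.036),(-.095,.075,.036),(-.15,0,.052)])
L[:,2]+=.018;t=np.r_[w(p,(-.1024,-.0004,0))[0,:2],a];np.save("tray2.npy",t)
print(proj(c,w(t,L)).round(0).tolist())
c=capture("side");crop(c,"s9",150,170,410,350,3)
E
```

```text
width 0.0469 rack xy mm -102.6 -0.7 z 227.3 F rack 0.1 0.5 -0.4
t 18.5 TCP [0.6145 0.1085 0.2273] jawyaw 15.16 toolx [ 0.002  0.    -1.   ] q7 -0.2
  offset [ 0.73 -0.08 12.94] twist 0.03 dist 13.0
[[255.0, 98.0], [391.0, 98.0], [382.0, 256.0], [264.0, 256.0], [323.0, 301.0]]
```

View pics/w9.png

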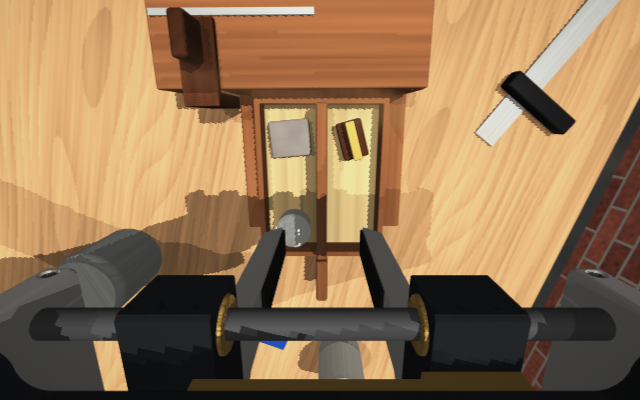

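View pics/s9.png

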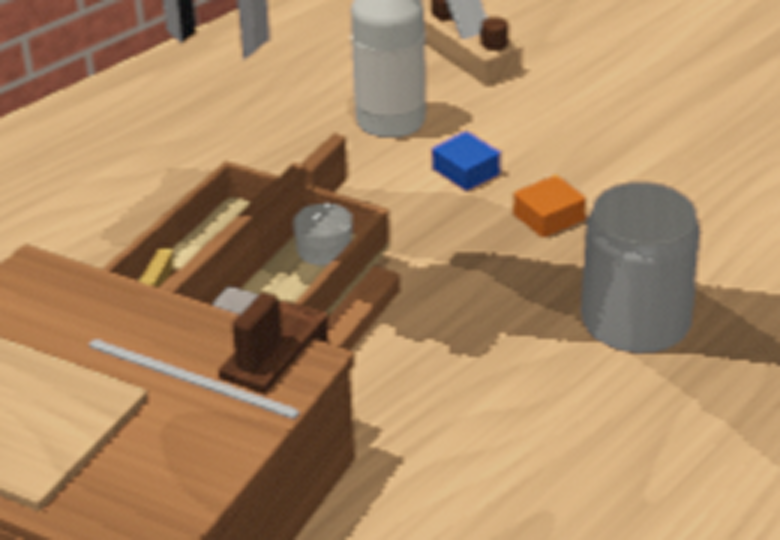

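The tray rests on the ledge, square, with its tab out at (322,298). Predicted and seen rim corners agree within about 2 px, and all three contents are in. Next, the tab.

Call:
step_arm([
  {"offset":[0,0,4],"twist":0,"grip":0},
  {"offset":[0,0,8],"twist":0,"grip":0},
  {"offset":[0,0,11],"twist":0,"grip":0},
  {"offset":[0,0,13],"twist":0,"grip":0},
  {"offset":[1,0,13],"twist":0,"grip":0},
  {"offset":[5,0,13],"twist":0,"grip":0},
  {"offset":[9,0,13],"twist":0,"grip":0},
  {"offset":[13,0,13],"twist":0,"grip":0},
  {"offset":[16,0,13],"twist":0,"grip":0},
  {"offset":[18,0,13],"twist":0,"grip":0},
  {"offset":[19,0,13],"twist":0,"grip":0},
  {"offset":[19,0,13],"twist":0,"grip":0},
  {"offset":[19,0,13],"twist":0,"grip":-0.4},
  {"offset":[19,0,13],"twist":0,"grip":-0.6},
  {"offset":[19,0,13],"twist":0,"grip":-1},
  {"offset":[19,0,13],"twist":0,"grip":-1},
  {"offset":[19,0,13],"twist":0,"grip":-1},
  {"offset":[19,0,13],"twist":0,"grip":-1},
], grip_force=30)

```text
time_s: 20.4
tool_pos: [0.6484, -0.0171, 0.0372]
orientation: [0.43, 0.561, -0.43, 0.562]
contact_force: [-0.9, -0.5, 4.8]
width: 0.0135
```

```bash
python3 - <<'E'
from h import *
rackpos();p=np.load("rack.npy")
go(w(p,(-.033,0,.037))[0],p[2]*57.2958+90)
E
```

```text
width 0.0135 rack xy mm -232.7 -0.7 z 37.2 F rack -0.2 1.0 4.8
t 20.4 TCP [ 0.6484 -0.0171  0.0372] jawyaw 15.17 toolx [ 0.001 -0.    -1.   ] q7 -0.09
  offset [ 1.000e-02 -6.000e-02 -1.997e+01] twist 0.04 dist 20.0
```

Call:
step_arm([
  {"offset":[0,0,-0.3],"twist":0,"grip":-1},
  {"offset":[0,0,-0.8],"twist":0,"grip":-1},
  {"offset":[0,0,-1.6],"twist":0,"grip":-1},
  {"offset":[0,0,-2.6],"twist":0,"grip":-1},
  {"offset":[0,0,-3.6],"twist":0,"grip":-1},
  {"offset":[0,0,-4.6],"twist":0,"grip":-1},
  {"offset":[0,0,-5.4],"twist":0,"grip":-1},
  {"offset":[0,0,-6],"twist":0,"grip":-1},
  {"offset":[0,0,-6],"twist":0,"grip":-1},
])

```text
time_s: 21.3
tool_pos: [0.6334, 0.0394, 0.0372]
orientation: [0.43, 0.56, -0.43, 0.563]
contact_force: [0.9, -3.7, 6.1]
width: 0.0137
```

```bash
python3 - <<'E'
from h import *
rackpos();p=np.load("rack.npy")
go(w(p,(-.033,0,.037))[0],p[2]*57.2958+90)
c=capture("top");crop(c,"t10",100,100,300,280,4)
c=capture("side");crop(c,"s10",150,170,410,350,3)
E
```

```text
width 0.0137 rack xy mm -174.3 -0.9 z 37.2 F rack -3.8 0.1 6.1
t 21.3 TCP [0.6334 0.0394 0.0372] jawyaw 15.13 toolx [ 0.002 -0.002 -1.   ] q7 -0.18
  offset [ -0.02  -0.09 -14.13] twist 0.0 dist 14.1
```

View pics/s10.png

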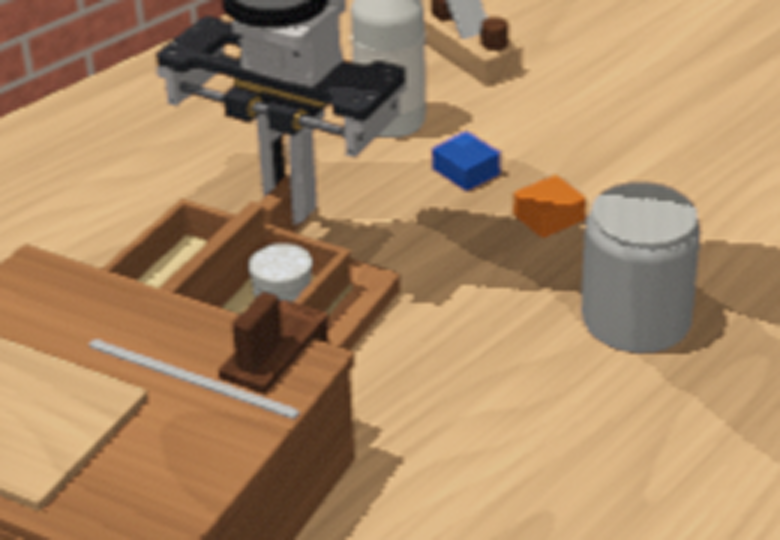

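It is entering the bay cleanly with 4 N of friction. Continuing.

Call:
step_arm([
  {"offset":[0,0,-0.4],"twist":0,"grip":-1},
  {"offset":[0,-0.05,-1.2],"twist":0,"grip":-1},
  {"offset":[0,-0.1,-2.2],"twist":0,"grip":-1},
  {"offset":[0,-0.1,-3.4],"twist":0,"grip":-1},
  {"offset":[0,-0.1,-4.6],"twist":0,"grip":-1},
  {"offset":[0,-0.1,-5.8],"twist":0,"grip":-1},
  {"offset":[0,-0.1,-7],"twist":0,"grip":-1},
  {"offset":[0,-0.1,-8.2],"twist":0,"grip":-1},
  {"offset":[0,-0.1,-9.4],"twist":0,"grip":-1},
  {"offset":[0,-0.1,-10.5],"twist":0,"grip":-1},
  {"offset":[0,-0.1,-11.4],"twist":0,"grip":-1},
  {"offset":[0,-0.1,-12.2],"twist":0,"grip":-1},
  {"offset":[0,-0.1,-12.8],"twist":0,"grip":-1},
  {"offset":[0,-0.1,-13.2],"twist":0,"grip":-1},
  {"offset":[0,-0.1,-13.2],"twist":0,"grip":-1},
])

```text
time_s: 22.9
tool_pos: [0.5983, 0.1653, 0.0372]
orientation: [0.43, 0.56, -0.431, 0.563]
contact_force: [0.9, -6.7, 6.2]
width: 0.0133
```

```bash
python3 - <<'E'
from h import *
rackpos();p=np.load("rack.npy")
go(w(p,(-.033,0,.037))[0],p[2]*57.2958+90)
E
```

```text
width 0.0133 rack xy mm -43.5 0.1 z 37.2 F rack -6.7 0.9 6.2
t 22.9 TCP [0.5983 0.1653 0.0372] jawyaw 15.07 toolx [ 0.002 -0.003 -1.   ] q7 -0.38
  offset [ 0.01  0.01 -1.05] twist -0.06 dist 1.1
```

Call:
step_arm([
  {"offset":[0,0,-0.2],"twist":0,"grip":-1},
  {"offset":[0,0,-0.4],"twist":0,"grip":-1},
  {"offset":[0,0,-0.6],"twist":0,"grip":-1},
  {"offset":[0,0,-0.8],"twist":0,"grip":-1},
  {"offset":[0,0,-0.9],"twist":0,"grip":-1},
  {"offset":[0,0,-0.9],"twist":0,"grip":-1},
])

```text
time_s: 23.5
tool_pos: [0.5963, 0.1726, 0.0372]
orientation: [0.43, 0.559, -0.431, 0.563]
contact_force: [2.5, -8.0, 7.4]
width: 0.0136
```

```bash
python3 - <<'E'
from h import *
rackpos()
E
```

```text
width 0.0136 rack xy mm -36.0 0.1 z 37.2 F rack -8.3 -0.3 7.4
```

Call:
step_arm([
  {"offset":[0,0,-0.1],"twist":0,"grip":-1},
  {"offset":[0,0,-0.2],"twist":0,"grip":-1},
  {"offset":[0,0,-0.3],"twist":0,"grip":-1},
  {"offset":[0,0,-0.3],"twist":0,"grip":-1},
])

```text
time_s: 23.9
tool_pos: [0.5962, 0.1733, 0.0371]
orientation: [0.429, 0.558, -0.432, 0.563]
contact_force: [3.6, -11.5, 7.5]
width: 0.0136
```

```bash
python3 - <<'E'
from h import *
rackpos()
E
```

```text
width 0.0136 rack xy mm -35.3 0.1 z 37.1 F rack -12.0 -0.5 7.5
```

Call:
step_arm([
  {"offset":[0,0,-0.2],"twist":0,"grip":-1},
  {"offset":[0,0,-0.4],"twist":0,"grip":-1},
  {"offset":[0,0,-0.4],"twist":0,"grip":-1},
  {"offset":[0,0,-0.4],"twist":0,"grip":-1},
])

```text
time_s: 24.3
tool_pos: [0.5961, 0.1737, 0.0371]
orientation: [0.429, 0.557, -0.434, 0.564]
contact_force: [5.7, -16.0, 8.3]
width: 0.0139
```

```bash
python3 - <<'E'
from h import *
rackpos()
c=capture("wrist");cv2.imwrite("pics/w11.png",c["image"][:,:,::-1])
c=capture("top");crop(c,"t11",100,120,260,260,5)
E
```

```text
width 0.0139 rack xy mm -34.9 0.0 z 37.1 F rack -16.9 -1.3 8.3
```

View pics/w11.png

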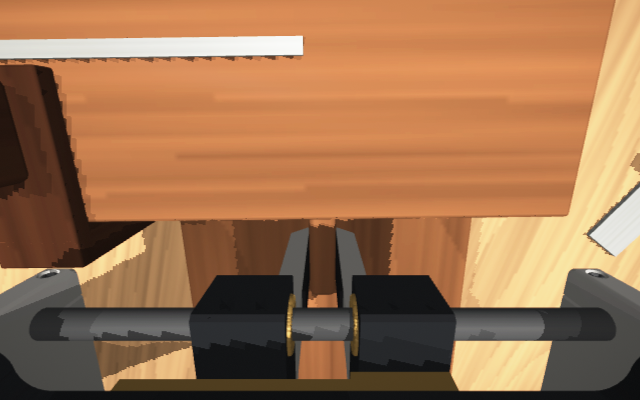

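View pics/t11.png

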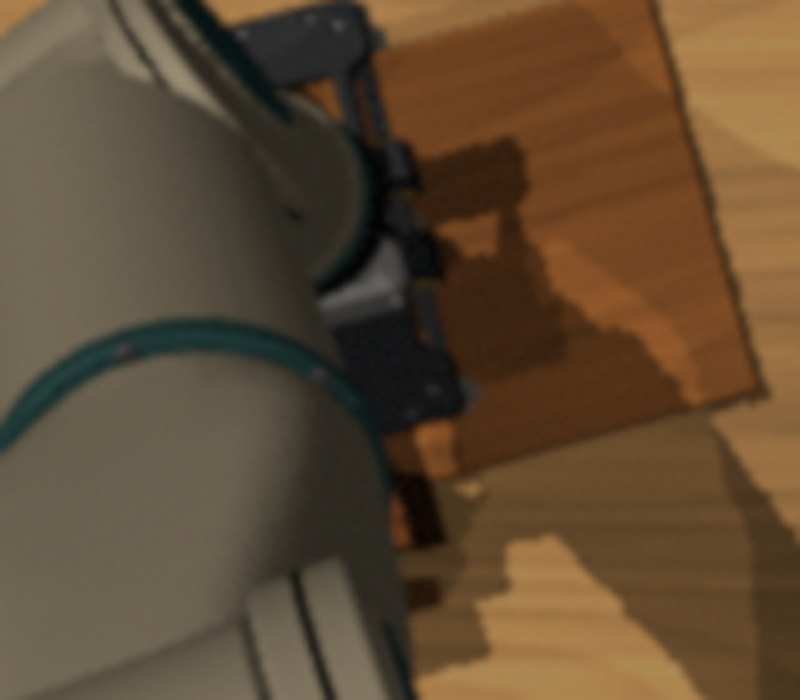

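Hard stop found: force climbs from 8 to 17 N while the tray moves less than 1 mm, at tool x = -35 mm (expected about -33). Relieve, release, lift, and check.

Call:
step_arm([
  {"offset":[0,0,0.2],"twist":0,"grip":-1},
  {"offset":[0,0,0.3],"twist":0,"grip":-1},
  {"offset":[0,0,0.3],"twist":0,"grip":-0.6},
  {"offset":[0,0,0.3],"twist":0,"grip":-0.3},
  {"offset":[0,0,0.3],"twist":0,"grip":-0.2},
  {"offset":[0,0,0.3],"twist":0,"grip":-0.2},
  {"offset":[0,0,0.3],"twist":0,"grip":-0.2},
  {"offset":[-2,0,0.6],"twist":0,"grip":-0.2},
  {"offset":[-6,0,0.6],"twist":0,"grip":-0.2},
  {"offset":[-10,0,0.6],"twist":0,"grip":-0.2},
  {"offset":[-14,0,3],"twist":0,"grip":-0.2},
  {"offset":[-18,0,6],"twist":0,"grip":-0.2},
  {"offset":[-22,0,10],"twist":0,"grip":-0.2},
  {"offset":[-22,0,14],"twist":0,"grip":-0.2},
  {"offset":[-22,0,14],"twist":0,"grip":-0.2},
  {"offset":[-22,0,14],"twist":0,"grip":-0.2},
])

```text
time_s: 26.0
tool_pos: [0.6293, 0.0472, 0.2563]
orientation: [0.43, 0.561, -0.43, 0.561]
contact_force: [-0.7, 1.0, 0.1]
width: 0.0377
```

```bash
python3 - <<'E'
from h import *
rackpos();p=np.load("rack.npy")
c=capture("wrist");cv2.imwrite("pics/w12.png",c["image"][:,:,::-1])
print(proj(c,w(p,[(.002-.055,0,.07),(.002,-.075,.054),(.002,.075,.054),(0,-.101,.096),(0,.161,.096),(0,-.079,.018),(0,.079,.018),(-.17,-.101,.018)])).round(0).tolist())
print(proj(c,w(p,[(.02,.053+.053,.143),(.056,.053+.053,.143)])).round().tolist())
go(w(p,(.038,.113,.25))[0],p[2]*57.2958+90)
c=capture("top");crop(c,"t12",50,110,260,275,3.8)
E
```

```text
width 0.0377 rack xy mm -165.6 1.0 z 256.3 F rack 1.2 0.4 0.1
[[324.0, 83.0], [390.0, 32.0], [258.0, 33.0], [425.0, 23.0], [164.0, 24.0], [387.0, 42.0], [261.0, 42.0], [397.0, 176.0]]
[[198.0, -19.0], [193.0, -71.0]]
t 26.05 TCP [0.6288 0.0492 0.2561] jawyaw 15.18 toolx [-0.001  0.001 -1.   ] q7 -0.07
  offset [  0.64 -11.19 -20.17] twist 0.05 dist 23.1
```

View pics/w12.png

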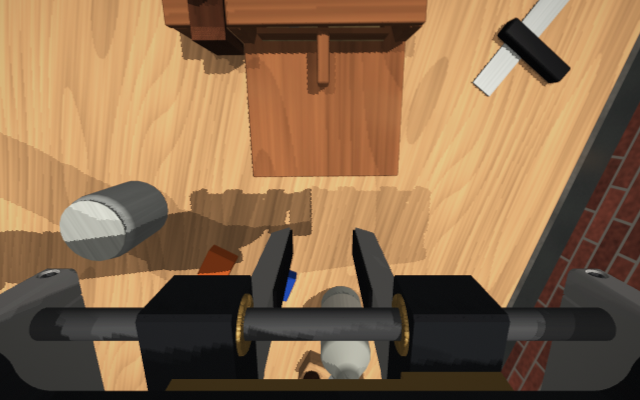

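View pics/t12.png

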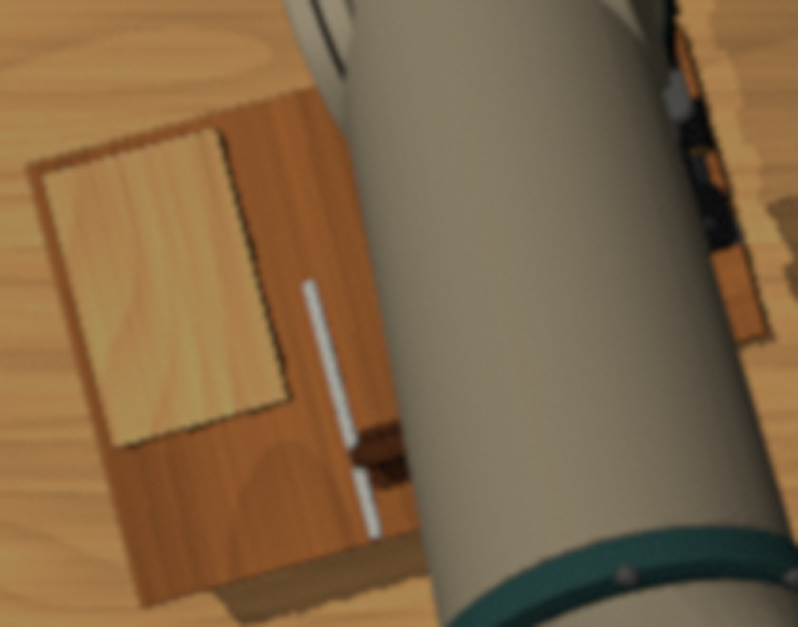

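```bash
python3 - <<'E'
from h import *
p=np.load("rack.npy")
c=capture("wrist");crop(c,"w13",240,0,400,100,5)
for dx in(0,-.003,-.006):
  print(dx,((proj(c,w(p,[(-.053+dx,0,.07),(-.053+dx,0,.026),(.002+dx,-.075,.054),(.002+dx,.075,.054),(.002+dx,0,.054)]))-[240,0]+.5)*5-.5).round(0).tolist())
print(((proj(c,w(p,[(0,-.05,.096),(0,-.05,.084),(0,0.05,.018)]))-[240,0]+.5)*5-.5).round(0).tolist())
E
```

```text
0 [[426.0, 431.0], [425.0, 448.0], [756.0, 181.0], [96.0, 180.0], [426.0, 181.0]]
-0.003 [[426.0, 445.0], [425.0, 461.0], [756.0, 196.0], [97.0, 195.0], [426.0, 195.0]]
-0.006 [[426.0, 459.0], [424.0, 473.0], [755.0, 210.0], [97.0, 210.0], [426.0, 210.0]]
[[677.0, 138.0], [667.0, 154.0], [225.0, 227.0]]
```

View pics/w13.png

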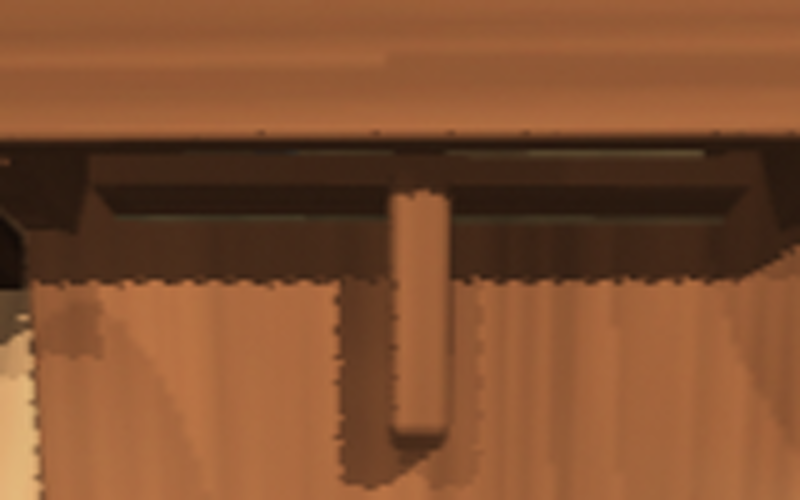

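The tray is home: tab end edge at crop (425,430) against a predicted 431, and rim top edge at 183 against 181. Next, the keeper.

Call:
step_arm([
  {"offset":[0,-2,-4],"twist":0,"grip":0.2},
  {"offset":[0,-4.5,-8],"twist":0,"grip":0.2},
  {"offset":[0,-7,-12],"twist":0,"grip":0.2},
  {"offset":[0,-9,-16],"twist":0,"grip":0.2},
  {"offset":[0,-10.5,-19],"twist":0,"grip":0.2},
  {"offset":[0,-11.2,-20.2],"twist":0,"grip":0.2},
  {"offset":[0,-11.2,-20.2],"twist":0,"grip":0.2},
  {"offset":[2,-11.2,-20.2],"twist":0,"grip":0.2},
  {"offset":[5,-11.2,-20.2],"twist":0,"grip":0.2},
  {"offset":[8,-11.2,-20.2],"twist":0,"grip":0.2},
  {"offset":[11,-11.2,-20.2],"twist":0,"grip":0.2},
  {"offset":[13,-11.2,-20.2],"twist":0,"grip":0.2},
  {"offset":[13.9,-11.2,-20.2],"twist":0,"grip":0.2},
  {"offset":[13.9,-11.2,-20.2],"twist":0,"grip":-0.3},
  {"offset":[13.9,-11.2,-20.2],"twist":0,"grip":-0.7},
  {"offset":[13.9,-11.2,-20.2],"twist":0,"grip":-1},
  {"offset":[13.9,-11.2,-20.2],"twist":0,"grip":-1},
  {"offset":[13.9,-11.2,-20.2],"twist":0,"grip":-1},
  {"offset":[13.9,-11.2,-20.2],"twist":0,"grip":-1},
], grip_force=20)

```text
time_s: 28.05
tool_pos: [0.4685, 0.2141, 0.118]
orientation: [0.43, 0.562, -0.429, 0.562]
contact_force: [-0.6, -0.9, 3.3]
width: 0.0139
```

```bash
python3 - <<'E'
from h import *
rackpos()
E
```

```text
width 0.0139 rack xy mm 37.5 112.6 z 118.0 F rack -0.7 0.9 3.3
```

Call:
step_arm([
  {"offset":[0,0.6,0],"twist":0,"grip":-1},
  {"offset":[0,1.3,0],"twist":0,"grip":-1},
  {"offset":[0,2,0],"twist":0,"grip":-1},
  {"offset":[0,2.7,0],"twist":0,"grip":-1},
  {"offset":[0,3.4,0],"twist":0,"grip":-1},
  {"offset":[0,4,0],"twist":0,"grip":-1},
  {"offset":[0,4.5,0],"twist":0,"grip":-1},
  {"offset":[0,4.8,0],"twist":0,"grip":-1},
  {"offset":[0,5,0],"twist":0,"grip":-1},
  {"offset":[0,5.1,0],"twist":0,"grip":-1},
  {"offset":[0,5.1,0],"twist":0,"grip":-1},
])

```text
time_s: 29.15
tool_pos: [0.5183, 0.228, 0.118]
orientation: [0.43, 0.562, -0.429, 0.562]
contact_force: [-1.4, 0.5, 4.9]
width: 0.0135
```

```bash
python3 - <<'E'
from h import *
rackpos()
E
```

```text
width 0.0135 rack xy mm 37.8 61.0 z 118.0 F rack 0.8 1.2 4.9
```

Not at the stop yet. Pushing on gently.

Call:
step_arm([
  {"offset":[0,0.1,0],"twist":0,"grip":-1},
  {"offset":[0,0.2,0],"twist":0,"grip":-1},
  {"offset":[0,0.3,0],"twist":0,"grip":-1},
  {"offset":[0,0.3,0],"twist":0,"grip":-1},
])

```text
time_s: 29.55
tool_pos: [0.5209, 0.2287, 0.118]
orientation: [0.43, 0.562, -0.429, 0.562]
contact_force: [-2.6, 0.1, 5.6]
width: 0.0138
```

```bash
python3 - <<'E'
from h import *
rackpos()
E
```

```text
width 0.0138 rack xy mm 37.8 58.2 z 118.0 F rack 0.7 2.5 5.6
```

Call:
step_arm([
  {"offset":[0,0.2,0],"twist":0,"grip":-1},
  {"offset":[0,0.4,0],"twist":0,"grip":-1},
  {"offset":[0,0.4,0],"twist":0,"grip":-1},
  {"offset":[0,0.4,0],"twist":0,"grip":-1},
])

```text
time_s: 29.95
tool_pos: [0.521, 0.2287, 0.1179]
orientation: [0.427, 0.563, -0.432, 0.561]
contact_force: [-10.4, -2.4, 12.3]
width: 0.0136
```

```bash
python3 - <<'E'
from h import *
rackpos()
E
```

```text
width 0.0136 rack xy mm 37.8 58.2 z 117.9 F rack 0.3 10.6 12.3
```

The keeper is at its closed stop: 11 N and no further motion. Release and rise clear.

Call:
step_arm([
  {"offset":[0,-0.2,0],"twist":0,"grip":-1},
  {"offset":[0,-0.3,0],"twist":0,"grip":-0.6},
  {"offset":[0,-0.3,0],"twist":0,"grip":-0.2},
  {"offset":[0,-0.3,0],"twist":0,"grip":0.1},
  {"offset":[0,-0.3,0],"twist":0,"grip":0.1},
  {"offset":[0,-0.3,0],"twist":0,"grip":0.1},
  {"offset":[-2,-0.3,0],"twist":0,"grip":0.1},
  {"offset":[-6,-0.3,0],"twist":0,"grip":0.1},
  {"offset":[-10,-0.3,0],"twist":0,"grip":0.1},
  {"offset":[-14,-0.3,2],"twist":0,"grip":0.1},
  {"offset":[-18,-0.3,6],"twist":0,"grip":0.1},
  {"offset":[-18,-0.3,10],"twist":0,"grip":0.1},
  {"offset":[-18,-0.3,14],"twist":0,"grip":0.1},
  {"offset":[-18,-0.3,18],"twist":0,"grip":0.1},
  {"offset":[-18,-0.3,18],"twist":0,"grip":0.1},
  {"offset":[-18,-0.3,18],"twist":0,"grip":0.1},
])

```text
time_s: 31.55
tool_pos: [0.5687, 0.0539, 0.2973]
orientation: [0.43, 0.561, -0.43, 0.561]
contact_force: [1.1, 0.8, -0.1]
width: 0.0514
```

```bash
python3 - <<'E'
from h import *
rackpos();p=np.load("rack.npy")
c=capture("wrist");cv2.imwrite("pics/w14.png",c["image"][:,:,::-1])
print([ (round(q,3),proj(c,w(p,[(-.016,.043+q,.105),(-.016,.077+q,.105),(.02,.06+q,.143)])).round(0).tolist()) for q in(0,.005,.01)])
print("tab",proj(c,w(p,[(-.053,0,.07)])).round(0).tolist())
c=capture("side");cv2.imwrite("pics/s14.png",c["image"][:,:,::-1])
for q in(0,.005):print(proj(c,w(p,[(.02,.053+q,.143),(.056,.053+q,.143),(.056,.067+q,.143),(.02,.067+q,.143)])).round(0).tolist())
E
```

```text
width 0.0514 rack xy mm -143.4 57.8 z 297.3 F rack 0.5 -1.3 -0.1
[(0, [[336.0, 70.0], [306.0, 70.0], [321.0, 24.0]]), (0.005, [[332.0, 70.0], [302.0, 70.0], [316.0, 24.0]]), (0.01, [[328.0, 70.0], [298.0, 70.0], [311.0, 25.0]])]
tab [[369.0, 105.0]]
[[212.0, 257.0], [201.0, 268.0], [207.0, 270.0], [219.0, 259.0]]
[[215.0, 258.0], [203.0, 269.0], [210.0, 271.0], [221.0, 260.0]]
```

View pics/w14.png

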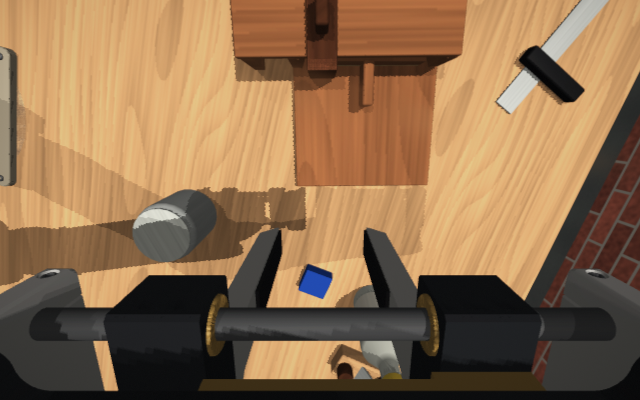

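View pics/s14.png

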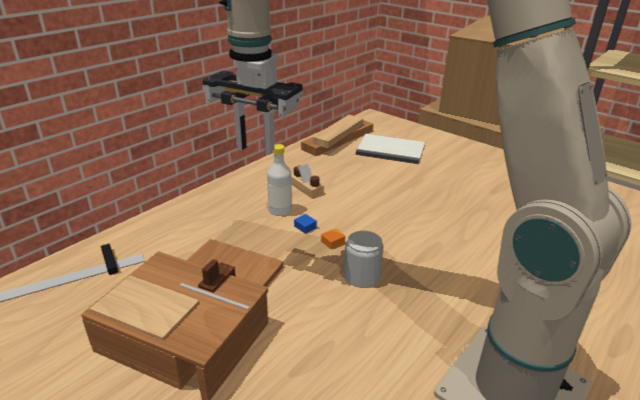

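The keeper tongue spans (306–337,70), matching joint value 0. The tab end is at (369,105) as predicted for home. Bottle, can and plane are where they were, the bench shows nothing spilled, and the robot touches nothing. Handing in.

```bash
python3 -c "
from workcell import sign_off;print(sign_off())"
```

```text
the job is handed in; nothing more can be done
None
```

I put the loaded tray away in the rack and locked it in with the keeper, in the order asked. The job took about 32 s of the 72 s allowed.

**What I did**
- Slid the keeper to about 0.053 m, clear of the opening.
- Carried the tray level above bottle height, set it on the ledge with its tab out, and let go.
- Took the tab and slid the tray in to the back stop. The push rose to 17 N there with no further travel.
- Slid the keeper back to its closed stop (11 N, no further travel), released it and rose clear.

**Last checks**
- **Tray:** the tab end and rim were within about 1 mm of the home position in the wrist image.
- **Keeper:** the tongue sat where a joint value of 0 puts it.
- **Bystanders:** the bottle, can and plane looked unmoved in the side view, and nothing lay loose on the bench.
- **Robot:** it was touching nothing when I handed in.

**Caveats**
- **Contents:** stone, tin and gauge were last seen all in the tray on the ledge. After that the roof hid them.
- **Position offsets:** the tool read about 2 mm off the model at both end stops, which is within the camera calibration. I took the stops from the force instead.
- **Rack fit:** the side camera disagreed with the rack fit by 2 to 4 px. The wrist camera agreed with the fit to about 1 px.
- **Refused call:** one early move was refused for a missing "twist" value; nothing moved, and I sent it again.

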